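# Close and bolt the food-sample drawer

### The arm

A 6-joint arm with a two-finger parallel gripper is mounted at the origin on a cart in front of the work surface, level with it; the furniture and walls round the work are solid. World frame = base frame: x ahead of the robot, y to its left, z up, the work surface at z = 0. Lengths are in m, angles in rad, forces in N, time in s.
With the tool pointing down it reaches from about 0.375 to 0.9 m from the base axis. Payload 3.1 kg.
Tool frame: the origin (TCP) lies midway between the tips of the shut fingers; the grasp point (between the pads) lies robot.grip_depth behind it (robot.grip_depth is the distance from the TCP to the grasp point, in m); z points along the fingers, y is the line along which they close (so a half turn about z gives the same grasp; the last joint's range is limited). The gripper opens to 87 mm and grips with 3 to 60 N. Pads are 19 mm wide; open, the fingers measure 117 mm over their backs; the gripper's body (75 mm by 190 mm) begins 51 mm behind the grasp point.
Start: joints at [1.133, 0.527, 1.433, -0, 1.181, -0.178], TCP at [0.161, 0.604, 0.223] pointing down, gripper open.
Joint ranges: [-3.08, 3.08], [-0.75, 2.2], [0.22, 2.44], [-1.43, 4.57], [0, 2.65], [-2.85, 2.85]. Speed limits (rad/s): [2.79, 2.79, 3.14, 3.14, 3.14, 3.14].

### API

Orientations are given as a unit quaternion [x, y, z, w].
In Python, from rig import robot gives the robot as it stands.
- The arm moves only by the tool jog_arm, called by a JSON object that holds its "fn" and its "kwargs", one argument or row to a line. Schema: {"type":"object","properties":{"deltas":{"type":"object","properties":{"steps":{"type":"array","items":{"type":"array","items":{"type":"number"},"minItems":4,"maxItems":4},"minItems":1,"maxItems":20}},"additionalProperties":false,"required":["steps"]},"finger_gap":{"type":"number"},"squeeze":{"type":"number"},"only":{"type":"string"},"quiet":{"type":"boolean"},"lines":{"type":"string"}},"required":["deltas"],"additionalProperties":false}. deltas is an object whose key "steps" holds a list of rows, 1 to 20 of them, each of 4 numbers: dx, dy, dz in m, then a turn about the tool's z in rad; each row shifts and turns the commanded pose from where the row before left it, along the tool's axes as they then stand; what a row does not reach is not made up. A row lasts 1/12 s, in which the tool goes at most 0.0417 m and 0.125 rad, less where a joint would pass 70% of its speed; a pose out of reach is approached as far as the arm can. finger_gap is the finger opening in m, set as the call begins (left out keeps the last). The fingers move at their own pace and stop on an object; squeeze is the grip in N (left out, the last holds). Time passes only in rows, so rows that do not move let the fingers close. The tool returns the time, the measured TCP pose, the force, the opening and the grip force at its end. only (a regular expression) keeps the lines of the reply that match it, lines (a string "A,B") keeps lines A to B, and quiet returns only ok. Input that does not fit is refused with a message, and nothing moves.
- robot.get_obs(): the state, without advancing time (a new reading comes with each control period).
- robot.camera(name): name is "scene" or "side" or "wrist"; returns a dict with "img" (400x640x3 uint8, red, green, blue), "fx", "fy", "cx", "cy" (pixels), "xyz" and "attitude" of the camera in the world. Camera axes: x right, y down, z forward; pixel columns grow to the right and rows downward; lengths in m; the calibration is good to about 2 mm. A picture is of the moment at which its call begins. There is no depth.
- robot.hand_in(): hands the job in; it is judged then, once.
The state is a dict: "time": time; "q": joint angles; "joint_velocities": joint speeds; "joint_torque": joint torques, N m; "position": TCP position; "tool_rot": TCP orientation; "ft_force": force on the tool from outside, world axes, zero at the start; "moment": the same for the moment, N m; "grip_width": finger opening in m; "grip_force": force on a finger pad.
Only numpy, scipy, OpenCV 4.12 (cv2) and the standard library are available. Lean on these libraries where they do the work, as an engineer would, in place of code of your own. Each camera call takes 0.05 s, during which the arm holds its last target. There are 200 camera calls.

### The job

Put today's two food samples away for safe keeping: with the fingertips press the loose lid of each tub in the open drawer down until it is fully seated, then push the drawer fully shut without slamming it, flush with the case, and last push the bolt across by its knob into the keeper, all the way. Nothing is to be gripped or lifted, neither the lids nor the other things on the worktop, which stay where they are; finish with the hand clear.

Things in the scene. Friction and masses are not known exactly. Their poses are not given: they have to be found in the camera images.
- sample_locker: Low steel case, 160 deep, 276 wide, 92 mm high, fixed. Origin: centre of its underside. Its front faces its own -x (roughly to the robot's left); its own +y runs along the front, roughly away from the robot. Side posts stand flush with the shut drawer front (own x = -80 mm). Its top's underside is 3.5 mm above a seated lid: a lid standing up strikes it and the drawer will not shut.
- sample_drawer (a joint): The drawer slide: 0 = fully shut, up to 0.15 m = open; it opens along the case's own -x and starts 135 to 150 mm open. Friction about 2 N, no spring.
- drawer_face (a point): Middle of the outer face of the white drawer front (236 wide, 65 high, from 15 to 80 mm above the worktop); the point is 45 mm above the worktop and moves with the drawer. Free face for 35 mm to either side of it: a finger pull (15 mm out) is on the near half, the bolt on the far half.
- near_lid_top (a point): Centre of the top of the clear lid of the near tub (the nearer to the robot; tub 106 x 118 x 60 mm, fixed in the drawer). The lid is 105 x 105 mm with 11 mm skirt; its top is 79 mm above the worktop when seated. Moves with lid and drawer.
- near_tub_lid (a joint): Height of the near lid above its seated place: 0 = seated; it starts 7 to 10 mm up, resting on the rim. It goes down straight with about 2.5 N and stays where it is left.
- far_lid_top (a point): The same point on the far tub's lid, 109 mm further along the case's own +y.
- far_tub_lid (a joint): Height of the far lid above its seated place, as for the near one.
- bolt (a joint): Barrel bolt on the far half of the drawer front: 0 = drawn back, 0.022 m = fully across, its round-nosed rod (8 mm) behind the strap of the keeper on the far post. Slides along the case's own +y. Friction about 2 N, no spring. It enters the keeper only when the drawer is shut.
- bolt_knob (a point): Centre of the black 15 mm ball of the bolt's knob, 48 mm above the worktop, 33.5 mm out from the drawer face, on an 8 mm stalk. The bolt's guides reach 14.5 mm out from the face, so push the stalk or ball 20 to 35 mm out from the face, on the side away from the keeper. Moves with bolt and drawer.
- round_tub: Bystander: loose round tub, 98 mm across, 61 mm high; origin at the centre of its underside.
- kept_tub: Bystander: loose square tub with lid, 105 x 118 x 60 mm; origin at its underside.
- date_stamp: Bystander: loose wooden stamp standing upright, 24 x 24 x 64 mm; origin at the centre of its foot.
- marker_pen: Bystander: loose black and white pen lying on the worktop, 135 mm long, 16 mm high; origin at its underside.
- pen_2: Bystander: loose blue pen, 145 mm long, 9 mm high, in the tray at the left; origin at its underside.
- ink_pad: Bystander: loose blue stamp pad, 56 x 70 x 13 mm, in the tray at the left; origin at its underside.

How it is judged:
On the way, in this order (a step that is already met when the one before it is completed fails the run):
1. both lids pressed down on their tubs while the drawer is still open (value of joint each of near_tub_lid, far_tub_lid below 0.002 m and value of joint sample_drawer above 0.06 m), for 0.2 s.
2. the drawer pushed fully shut (value of joint each of near_tub_lid, far_tub_lid below 0.002 m and value of joint sample_drawer below 0.003 m), for 0.2 s.
3. the bolt pushed across into the keeper (value of joint sample_drawer below 0.003 m and value of joint bolt above 0.017 m), for 0.2 s.
At the end, for the whole second after the job is handed in: Both lids seated (within 2 mm), the drawer shut (within 3 mm), the bolt across (at least 17 of 22 mm), the six loose bystanders within 30 mm of where they stood (all of step 3 and value of joint each of near_tub_lid, far_tub_lid below 0.002 m and distance of each of round_tub, kept_tub, date_stamp, marker_pen, pen_2, ink_pad from where it was at the start of the episode below 0.03 m); the robot touches nothing.
It fails at once if a lid is lifted off its tub instead of pressed (value of joint any of near_tub_lid, far_tub_lid above 0.02 m).
It fails at once if the drawer is slammed (faster than 0.4 m/s) (velocity of joint sample_drawer below -0.4 m/s).
It fails at once if a bystander is pushed away or lifted (more than 30 mm) (distance of any of round_tub, kept_tub, date_stamp, marker_pen, pen_2, ink_pad from where it was at the start of the episode above 0.03 m).
It fails at once if a bystander is knocked over (angle between any of round_tub, kept_tub, date_stamp's own z axis and vertical above 0.6 rad).
It also fails if it takes over 48 s, if anything falls off the work surface, if the arm or the gripper's body presses on something with over 40 N, if the wrist force passes 120 N, or if a joint passes its speed limit or range.

## Working session

There is one attempt and no reset: what is moved stays moved. The work goes in short steps, Python scripts to look and compute and a tool call to move; the robot and the scene stay as the last step left them, time stands still between calls to the robot, and variables do not carry over. Pictures are saved under pics/ and viewed, at most 10 in all, crops included, and the job is handed in when it is done.

```bash
ls; mkdir -p pics; cat > h.py <<'E'
import numpy as np,cv2,json
from scipy.spatial.transform import Rotation as R
from rig import robot
def snap(n,f):
    c=robot.camera(n); cv2.imwrite('pics/'+f+'.png',c['img'][:,:,::-1])
    d={k:(np.array(v).tolist() if k!='img' else None) for k,v in c.items()}
    json.dump(d,open('pics/'+f+'.json','w')); return c
def ray(f,u,v):
    c=json.load(open('pics/'+f+'.json'))
    A=np.array(c['attitude']); M=R.from_quat(A).as_matrix() if A.size==4 else A.reshape(3,3)
    return np.array(c['xyz']),M@np.array([(u-c['cx'])/c['fx'],(v-c['cy'])/c['fy'],1])
def atz(f,u,v,z):
    o,d=ray(f,u,v); return o+d*(z-o[2])/d[2]
def crop(f,x0,y0,x1,y1,s,o):
    i=cv2.imread('pics/'+f+'.png')[y0:y1,x0:x1]; cv2.imwrite('pics/'+o+'.png',cv2.resize(i,None,fx=s,fy=s,interpolation=cv2.INTER_CUBIC))
E
python3 - <<'E'
from h import *
for n in('scene','side','wrist'):
    c=snap(n,n+'0'); print(n,c['xyz'],c['attitude'],c['fx'])
o=robot.get_obs(); print(o['position'],o['tool_rot'],o['grip_width'],robot.grip_depth,o['time'])
E
```

```text
pics
rig.py
scene [0.0599619  0.95337983 0.51688484] [-0.20596827  0.80927241 -0.53542421  0.1263968 ] 424.022747398902
side [ 1.07986824 -0.02280839  1.12367806] [ 0.75828185  0.60704887 -0.15240102 -0.18241228] 436.5546842464887
wrist [0.08767129 0.62377499 0.38373533] [0.78478752 0.60409617 0.0831564  0.11073109] 359.13517427984385
[0.16024164 0.60350551 0.22178596] [ 1.29502321e-01  9.91578750e-01 -8.16119632e-04 -2.55729823e-04] 0.08704947846749445 0.0187 0.15
```

View pics/scene0.png

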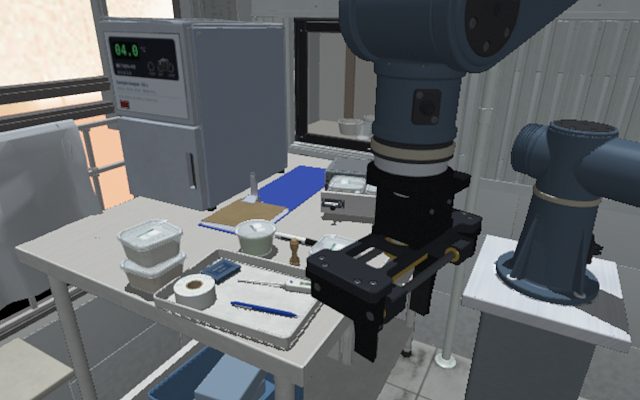

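View pics/side0.png

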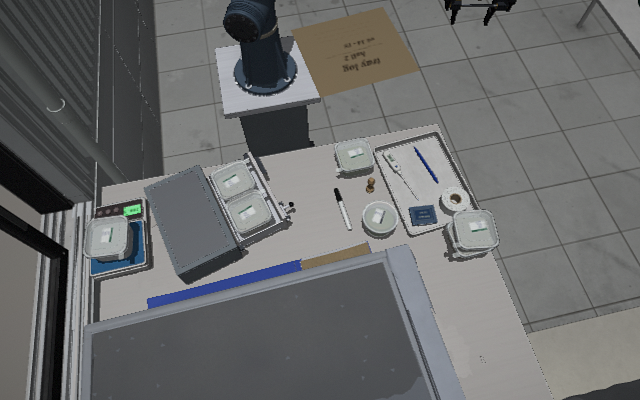

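The side view shows the open drawer with its two lids (around 235,180 and 250,213), the case (200,220), the bolt knob (about 290,206) and the bystanders to the right. I'll enlarge the drawer area.

```bash
python3 -c "
from h import *
crop('side0',140,145,300,285,5,'c1')"
```

```text
(no output)
```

View pics/c1.png

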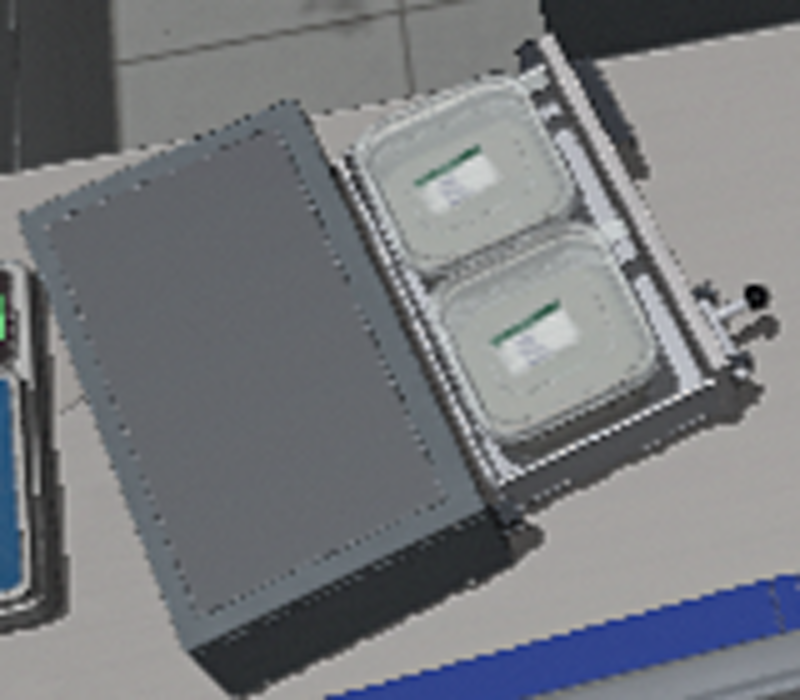

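The crop shows the case top corners at (22,213), (298,105), (505,507), (187,645). The lid centres are at about (466,176) and (548,335), the knob at (757,296), and the drawer front's outer top edge runs from (552,37) to (742,372).

```bash
python3 - <<'E'
from h import *
def P(a,b,z): p=atz('side0',140+(a+.5)/5-.5,145+(b+.5)/5-.5,z); return p
c=[P(*q,.092) for q in((22,213),(298,105),(505,507),(187,645))]
for p in c: print('corner',p.round(4))
for i in range(4): print(np.linalg.norm(c[i]-c[(i+1)%4]).round(4))
print('ctr',np.mean(c,0)[:2].round(4))
e=(c[2]-c[1])+(c[3]-c[0]); d=(c[0]-c[1])+(c[3]-c[2]); print('yaw y',np.arctan2(-e[0],e[1]),'yaw x',np.arctan2(d[1],d[0]))
n=P(466,176,.087);f=P(548,335,.087);print('lids',n,f,np.linalg.norm(n-f), np.arctan2(-(f-n)[0],(f-n)[1]))
k=P(757,296,.048);print('knob',k)
a=P(552,37,.08);b=P(742,372,.08);print('front',a,b,np.linalg.norm(a-b),np.arctan2(-(b-a)[0],(b-a)[1]))
E
```

```text
corner [ 0.4243 -0.3861  0.092 ]
corner [ 0.3891 -0.2344  0.092 ]
corner [ 0.6497 -0.1531  0.092 ]
corner [ 0.6867 -0.3143  0.092 ]
0.1557
0.273
0.1654
0.2721
ctr [ 0.5375 -0.272 ]
yaw y -1.2860547856470783 yaw x -1.3437935698511425
lids [ 0.45172711 -0.14961355  0.087     ] [ 0.55698815 -0.11918245  0.087     ] 0.10957161127974105 -1.2893681550065486
knob [ 0.53921753 -0.00722123  0.048     ]
front [ 0.36784679 -0.09158563  0.08      ] [ 0.59726302 -0.02345081  0.08      ] 0.2393202043624124 -1.2821012688261706
```

Sizes agree with the ones given: lid spacing 109.6 mm, front 239 mm, knob 33 mm out, yaw about -1.288. I'll turn the tool so its y runs along the front, with the fingers shut, and travel at height.

```bash
cat > w.py <<'E'
import sys
from h import *
# print remaining tool-frame motion to named targets
y=-1.288; ey=np.array([np.sin(-y),np.cos(y),0]); ex=np.array([np.cos(y),np.sin(y),0])
T={'near':np.array([.4517,-.1496,.09]),'far':np.array([.5570,-.1192,.09]),'face':np.array([.4826,-.0575,.045]),'knob':np.array([.5392,-.0072,.048])}
o=robot.get_obs(); M=R.from_quat(o['tool_rot']).as_matrix(); p=np.array(o['position'])
print('t',o['time'],'p',p.round(4),'F',np.round(o['ft_force'],1),'yaw x',np.arctan2(M[1,0],M[0,0]).round(4),'tilt',M[:,2].round(3),'q6',np.round(o['q'][5],2))
for k,t in T.items(): print(k,(M.T@(t-p)).round(4))
E
```

{"fn": "jog_arm", "kwargs": {
  "deltas": {"steps":[[0, 0, 0, 0.1142], [0, 0, 0, 0.1142], [0, 0, 0, 0.1142], [0, 0, 0, 0.1142], [0, 0, 0, 0.1142], [0, 0, 0, 0.1142], [0, 0, 0, 0.1142], [0, 0, 0, 0.1142], [0, 0, 0, 0.1142], [0, 0.03, 0, 0], [0, 0.03, 0, 0], [0, 0.03, 0, 0], [0, 0.03, 0, 0], [0, 0.03, 0, 0], [0, 0.03, 0, 0], [0, 0, 0, 0], [0, 0, 0, 0]]},
  "finger_gap": 0,
  "squeeze": 10
}}

```text
time: 1.57
position: [0.3349, 0.6539, 0.2214]
tool_rot: [0.601, 0.799, -0.001, -0.0]
ft_force: [-0.6, 0.0, -0.7]
grip_width: 0.0007
grip_force: 0.0
```

```bash
python3 w.py
```

```text
t 1.5667 p [0.3349 0.6539 0.2214] F [-0.6  0.  -0.7] yaw x 1.8515 tilt [-0.001 -0.001 -1.   ] q6 0.66
near [-0.8043 -0.1103  0.132 ]
far [-8.042e-01 -7.000e-04  1.319e-01]
face [-0.7243 -0.055   0.1769]
knob [-0.6917  0.0133  0.1738]
```

{"fn": "jog_arm", "kwargs": {
  "deltas": {"steps":[[-0.02, 0, 0, 0], [-0.04, 0, 0, 0], [-0.04, 0, 0, 0], [-0.04, 0, 0, 0], [-0.04, 0, 0, 0], [-0.04, 0, 0, 0], [-0.04, 0, 0, 0], [-0.04, 0, 0, 0], [-0.04, 0, 0, 0], [-0.04, 0, 0, 0], [-0.04, 0, 0, 0], [-0.04, 0, 0, 0], [-0.04, 0, 0, 0], [-0.04, 0, 0, 0], [-0.04, 0, 0, 0], [-0.04, 0, 0, 0], [-0.04, 0, 0, 0], [-0.04, 0, 0, 0], [-0.04, 0, 0, 0], [-0.04, 0, 0, 0]]}
}}

```text
time: 3.23
position: [0.5504, -0.0949, 0.2227]
tool_rot: [0.6, 0.8, 0.0, -0.001]
ft_force: [-0.2, 0.2, 0.9]
grip_width: 0.0005
grip_force: 0.0
```

{"fn": "jog_arm", "kwargs": {
  "deltas": {"steps":[[-0.024, 0, 0, 0], [0, 0, 0.04, 0], [0, 0, 0.04, 0], [0, 0, 0.03, 0], [0, 0, 0, 0], [0, 0, 0, 0]]}
}}

```text
time: 3.73
position: [0.5562, -0.116, 0.1115]
tool_rot: [0.6, 0.8, -0.0, -0.002]
ft_force: [0.5, -0.7, 0.3]
grip_width: 0.0004
grip_force: 0.0
```

```bash
python3 w.py; python3 -c "
from h import *
snap('wrist','w1')"
```

```text
t 3.7333 p [ 0.5562 -0.116   0.1115] F [ 0.5 -0.7  0.3] yaw x 1.8549 tilt [-0.005  0.002 -1.   ] q6 -0.69
near [-0.003  -0.1097  0.0219]
far [-0.0033 -0.0001  0.0215]
face [ 0.0766 -0.054   0.067 ]
knob [0.109  0.0144 0.0638]
```

View pics/w1.png

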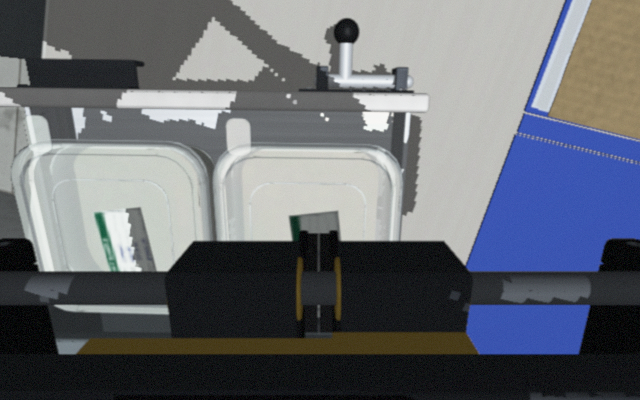

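The wrist picture shows the fingertips over the far lid's label (318,235), with the front, bolt and knob (346,30) square to the tool. Pressing the far lid.

{"fn": "jog_arm", "kwargs": {
  "deltas": {"steps":[[-0.003, 0, 0.012, 0], [0, 0, 0.006, 0], [0, 0, 0.003, 0], [0, 0, 0.003, 0], [0, 0, 0.003, 0], [0, 0, 0.003, 0], [0, 0, 0.002, 0], [0, 0, 0, 0], [0, 0, 0, 0]]}
}}

```text
time: 4.53
position: [0.5588, -0.1206, 0.0804]
tool_rot: [0.6, 0.8, -0.0, -0.0]
ft_force: [0.2, 0.7, 0.8]
grip_width: 0.0005
grip_force: 0.0
```

```bash
python3 w.py
```

```text
t 4.5333 p [ 0.5588 -0.1206  0.0804] F [0.2 0.7 0.8] yaw x 1.8541 tilt [-0.  0. -1.] q6 -0.69
near [ 0.002  -0.1109 -0.0096]
far [ 0.0018 -0.0013 -0.0096]
face [ 0.0818 -0.0555  0.0354]
knob [0.1143 0.0129 0.0324]
```

{"fn": "jog_arm", "kwargs": {
  "deltas": {"steps":[[0, 0, 0.001, 0], [0, 0, 0.001, 0], [0, 0, 0.001, 0], [0, 0, 0, 0], [0, 0, 0, 0]]}
}}

```text
time: 4.95
position: [0.5589, -0.1207, 0.0796]
tool_rot: [0.6, 0.8, -0.0, 0.0]
ft_force: [-2.6, 0.4, 14.0]
grip_width: 0.0003
grip_force: 6.9
```

{"fn": "jog_arm", "kwargs": {
  "deltas": {"steps":[[0, 0, 0.001, 0], [0, 0, 0, 0], [0, 0, 0, 0]]}
}}

```text
time: 5.2
position: [0.559, -0.121, 0.0795]
tool_rot: [0.6, 0.8, -0.0, 0.001]
ft_force: [-4.3, 0.1, 19.4]
grip_width: 0.0006
grip_force: 9.7
```

The far lid is on its stop, with 19 N at z = 0.0795. Next, the near lid.

{"fn": "jog_arm", "kwargs": {
  "deltas": {"steps":[[0, 0, -0.02, 0], [0, 0, -0.013, 0], [0, -0.037, 0, 0], [0, -0.037, 0, 0], [0, -0.036, 0, 0], [0, 0, 0, 0], [0, 0, 0.012, 0], [0, 0, 0.006, 0], [0, 0, 0.003, 0], [0, 0, 0.003, 0], [0, 0, 0.003, 0], [0, 0, 0.003, 0], [0, 0, 0.001, 0], [0, 0, 0.001, 0], [0, 0, 0, 0], [0, 0, 0, 0]]}
}}

```text
time: 6.53
position: [0.4534, -0.1514, 0.0795]
tool_rot: [0.6, 0.8, -0.0, 0.001]
ft_force: [-4.4, 0.8, 20.1]
grip_width: 0.0005
grip_force: 9.9
```

```bash
python3 w.py
```

```text
t 6.5333 p [ 0.4534 -0.1514  0.0795] F [-4.4  0.8 20.1] yaw x 1.8551 tilt [ 0.001 -0.001 -1.   ] q6 -0.84
near [ 0.0022 -0.0012 -0.0105]
far [ 0.0018  0.1084 -0.0105]
face [0.082  0.0543 0.0344]
knob [0.1144 0.1228 0.0314]
```

{"fn": "jog_arm", "kwargs": {
  "deltas": {"steps":[[0, 0, -0.02, 0], [0, 0, -0.03, 0], [0.03, 0.014, 0, 0], [0.03, 0.014, 0, 0], [0.03, 0.014, 0, 0], [0.022, 0.012, 0, 0], [0, 0, 0, 0], [0, 0, 0, 0]]}
}}

```text
time: 7.2
position: [0.4742, -0.0273, 0.1275]
tool_rot: [0.599, 0.801, 0.0, 0.0]
ft_force: [-0.0, -0.3, 0.1]
grip_width: 0.0006
grip_force: 0.0
```

```bash
python3 w.py;  python3 -c "
from h import *
for u,v in((337,190),(349,229)): print(atz('side0',u,v,.01))
snap('side','s2'); crop('s2',200,140,360,260,5,'c2')"
```

```text
t 7.2 p [ 0.4742 -0.0273  0.1275] F [-0.  -0.3  0.1] yaw x 1.8575 tilt [ 0.001 -0.    -1.   ] q6 -0.58
near [-0.1109 -0.0562  0.0375]
far [-0.1115  0.0534  0.0376]
face [-0.0313 -0.0005  0.0825]
knob [0.0009 0.068  0.0796]
[0.50579458 0.13120458 0.01      ]
[0.63187946 0.13547715 0.01      ]
```

View pics/c2.png

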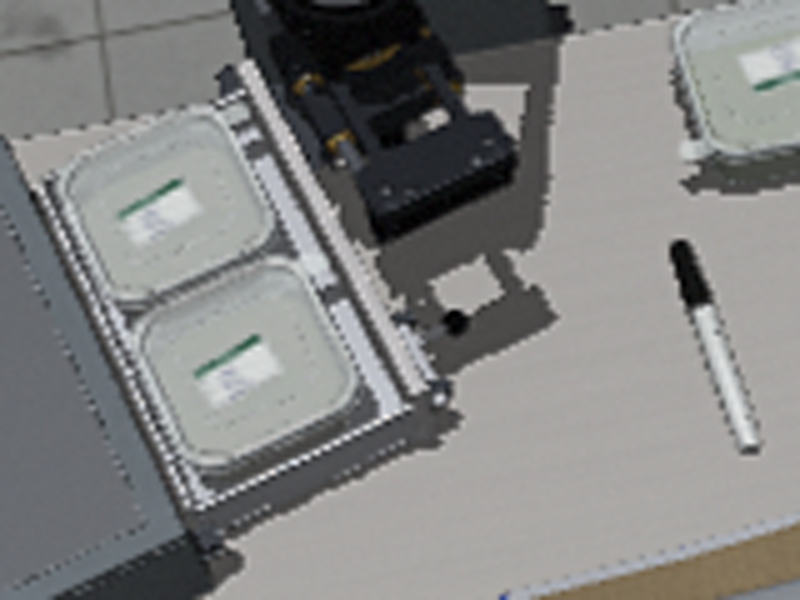

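The hand is clear in front of the face, and the pen is 10 cm away. I'll lower the fingers and approach.

{"fn": "jog_arm", "kwargs": {
  "deltas": {"steps":[[0, 0, 0.03, 0], [0, 0, 0.03, 0], [0, 0, 0.02, 0], [0, 0, 0.002, 0], [-0.006, 0, 0, 0], [-0.006, 0, 0, 0], [-0.005, 0, 0, 0], [-0.004, 0, 0, 0], [-0.004, 0, 0, 0], [-0.004, 0, 0, 0], [-0.006, 0, 0, 0], [-0.008, 0, 0, 0], [-0.01, 0, 0, 0], [-0.01, 0, 0, 0], [-0.01, 0, 0, 0], [-0.01, 0, 0, 0], [-0.01, 0, 0, 0], [-0.01, 0, 0, 0], [-0.01, 0, 0, 0], [-0.006, 0, 0, 0]]}
}}

```text
time: 8.92
position: [0.5078, -0.1448, 0.0454]
tool_rot: [0.601, 0.8, -0.0, 0.001]
ft_force: [-2.1, 1.9, 0.1]
grip_width: 0.0005
grip_force: 1.2
```

```bash
python3 w.py
```

```text
t 8.9167 p [ 0.5078 -0.1448  0.0454] F [-2.1  1.9  0.1] yaw x 1.8533 tilt [ 0.001 -0.001 -1.   ] q6 -0.77
near [ 0.0109 -0.0552 -0.0446]
far [ 0.0108  0.0544 -0.0446]
face [0.0908 0.0002 0.0003]
knob [ 0.1233  0.0685 -0.0027]
```

{"fn": "jog_arm", "kwargs": {
  "deltas": {"steps":[[-0.006, 0, 0, 0], [-0.006, 0, 0, 0], [-0.006, 0, 0, 0], [-0.005, 0, 0, 0], [-0.004, 0, 0, 0], [-0.003, 0, 0, 0], [-0.003, 0, 0, 0], [-0.003, 0, 0, 0], [0, 0, 0, 0]]}
}}

```text
time: 9.67
position: [0.5177, -0.1783, 0.0457]
tool_rot: [0.6, 0.8, -0.0, 0.001]
ft_force: [-0.7, 0.9, -0.6]
grip_width: 0.0001
grip_force: 0.3
```

```bash
python3 w.py
```

```text
t 9.6667 p [ 0.5177 -0.1783  0.0457] F [-0.7  0.9 -0.6] yaw x 1.854 tilt [ 0.001 -0.001 -1.   ] q6 -0.82
near [ 0.046  -0.0553 -0.0444]
far [ 0.0457  0.0543 -0.0443]
face [0.1258 0.     0.0005]
knob [ 0.1583  0.0684 -0.0025]
```

{"fn": "jog_arm", "kwargs": {
  "deltas": {"steps":[[-0.002, 0, 0, 0], [-0.002, 0, 0, 0], [-0.001, 0, 0, 0], [-0.001, 0, 0, 0], [0, 0, 0, 0]]}
}}

```text
time: 10.08
position: [0.5192, -0.1836, 0.0457]
tool_rot: [0.6, 0.8, 0.0, 0.001]
ft_force: [-0.7, 0.8, 0.5]
grip_width: 0.0007
grip_force: 0.6
```

{"fn": "jog_arm", "kwargs": {
  "deltas": {"steps":[[-0.001, 0, 0, 0], [-0.001, 0, 0, 0], [-0.001, 0, 0, 0], [0, 0, 0, 0], [0, 0, 0, 0]]}
}}

```text
time: 10.5
position: [0.5197, -0.1855, 0.0457]
tool_rot: [0.6, 0.8, 0.0, -0.0]
ft_force: [0.8, 4.7, 1.8]
grip_width: 0.0004
grip_force: 2.3
```

```bash
python3 w.py
```

```text
t 10.5 p [ 0.5197 -0.1855  0.0457] F [0.8 4.7 1.8] yaw x 1.8537 tilt [ 0.     0.001 -1.   ] q6 -0.83
near [ 0.0535 -0.0552 -0.0443]
far [ 0.0533  0.0544 -0.0443]
face [1.333e-01 1.000e-04 8.000e-04]
knob [ 0.1658  0.0685 -0.0022]
```

{"fn": "jog_arm", "kwargs": {
  "deltas": {"steps":[[-0.0015, 0, 0, 0], [-0.0015, 0, 0, 0], [0, 0, 0, 0], [0, 0, 0, 0], [0, 0, 0, 0]]}
}}

```text
time: 10.92
position: [0.5196, -0.1855, 0.0457]
tool_rot: [0.601, 0.799, 0.001, -0.002]
ft_force: [1.4, 14.2, 5.0]
grip_width: 0.0003
grip_force: 6.0
```

```bash
python3 w.py
```

```text
t 10.9167 p [ 0.5196 -0.1855  0.0457] F [ 1.4 14.2  5. ] yaw x 1.8527 tilt [-0.002  0.005 -1.   ] q6 -0.83
near [ 0.0536 -0.0552 -0.044 ]
far [ 0.0535  0.0544 -0.0441]
face [1.332e-01 1.000e-04 1.400e-03]
knob [ 0.1658  0.0685 -0.0014]
```

The drawer is on its stop, at 14 N with no further travel. I'll back off to the bolt plane and look.

{"fn": "jog_arm", "kwargs": {
  "deltas": {"steps":[[0.010, 0, 0, 0], [0.0125, 0, 0, 0], [0, 0.012, 0.007, 0], [0, 0.012, 0, 0], [0, 0, 0, 0], [0, 0, 0, 0]]}
}}

```text
time: 11.42
position: [0.5382, -0.161, 0.0382]
tool_rot: [0.6, 0.8, -0.0, 0.001]
ft_force: [0.4, -0.4, -0.7]
grip_width: 0.0003
grip_force: 0.0
```

```bash
python3 w.py;  python3 -c "
from h import *
for z in(.3,.45,.6): print(z,atz('side0',250,293,z))
snap('side','s3'); crop('s3',150,150,310,270,5,'c3'); snap('wrist','w3')"
```

```text
t 11.4167 p [ 0.5382 -0.161   0.0382] F [ 0.4 -0.4 -0.7] yaw x 1.8553 tilt [ 0.001 -0.001 -1.   ] q6 -0.77
near [ 0.0351 -0.0798 -0.0519]
far [ 0.0347  0.0298 -0.0519]
face [ 0.1149 -0.0243 -0.007 ]
knob [ 0.1473  0.0441 -0.01  ]
0.3 [ 0.83514105 -0.12171506  0.3       ]
0.45 [ 0.87970832 -0.10370317  0.45      ]
0.6 [ 0.92427558 -0.08569128  0.6       ]
```

View pics/w3.png

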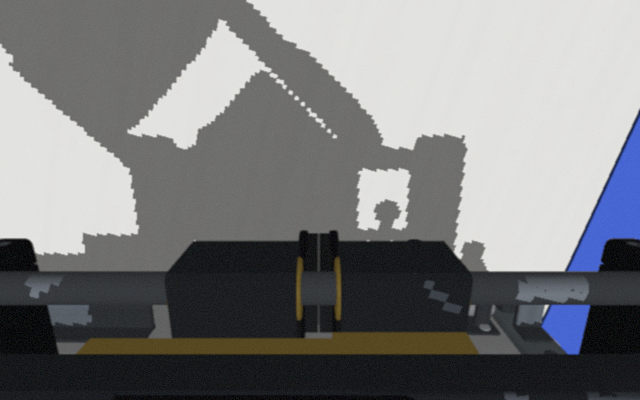

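View pics/c3.png

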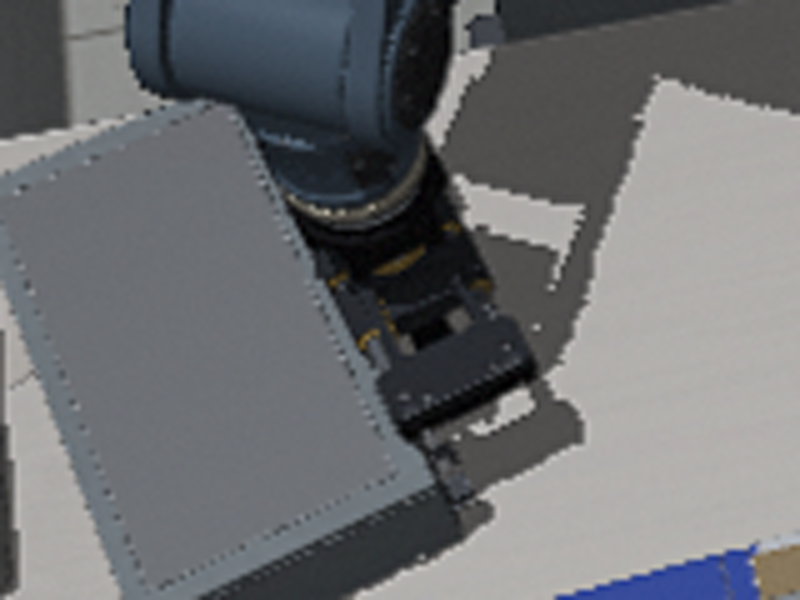

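The drawer is shut and flush; the hand sits in front of it, short of the knob, and the incubator is well away. Pushing the bolt.

{"fn": "jog_arm", "kwargs": {
  "deltas": {"steps":[[0.001, 0.006, 0, 0], [0, 0.006, 0, 0], [0, 0.005, 0, 0], [0, 0.004, 0, 0], [0, 0.004, 0, 0], [0, 0.004, 0, 0], [0, 0.004, 0, 0], [0, 0.003, 0, 0], [0, 0.002, 0, 0], [0, 0, 0, 0], [0, 0, 0, 0]]}
}}

```text
time: 12.43
position: [0.5736, -0.1491, 0.0386]
tool_rot: [0.6, 0.8, 0.0, 0.0]
ft_force: [-1.2, -0.8, 0.6]
grip_width: 0.0005
grip_force: 0.3
```

```bash
python3 w.py
```

```text
t 12.4333 p [ 0.5736 -0.1491  0.0386] F [-1.2 -0.8  0.6] yaw x 1.8538 tilt [ 0.  0. -1.] q6 -0.73
near [ 0.0336 -0.1172 -0.0515]
far [ 0.0333 -0.0076 -0.0515]
face [ 0.1134 -0.0618 -0.0065]
knob [ 0.1459  0.0066 -0.0095]
```

{"fn": "jog_arm", "kwargs": {
  "deltas": {"steps":[[0, 0.002, 0, 0], [0, 0.002, 0, 0], [0, 0.001, 0, 0], [0, 0.001, 0, 0], [0, 0, 0, 0]]}
}}

```text
time: 12.85
position: [0.5793, -0.1474, 0.0385]
tool_rot: [0.6, 0.8, 0.0, 0.0]
ft_force: [-1.1, -1.0, 0.2]
grip_width: 0.0004
grip_force: 0.8
```

{"fn": "jog_arm", "kwargs": {
  "deltas": {"steps":[[0, 0.001, 0, 0], [0, 0.001, 0, 0], [0, 0.001, 0, 0], [0, 0, 0, 0], [0, 0, 0, 0]]}
}}

```text
time: 13.27
position: [0.5823, -0.1466, 0.0386]
tool_rot: [0.6, 0.8, 0.0, 0.0]
ft_force: [-1.6, -1.4, 0.6]
grip_width: 0.0001
grip_force: 0.7
```

```bash
python3 w.py
```

```text
t 13.2667 p [ 0.5823 -0.1466  0.0386] F [-1.6 -1.4  0.6] yaw x 1.854 tilt [ 0. -0. -1.] q6 -0.72
near [ 0.0336 -0.1262 -0.0515]
far [ 0.0333 -0.0166 -0.0514]
face [ 0.1134 -0.0708 -0.0065]
knob [ 0.1459 -0.0024 -0.0095]
```

{"fn": "jog_arm", "kwargs": {
  "deltas": {"steps":[[0, 0.0015, 0, 0], [0, 0.0015, 0, 0], [0, 0.001, 0, 0], [0, 0, 0, 0], [0, 0, 0, 0]]}
}}

```text
time: 13.68
position: [0.5852, -0.1455, 0.0385]
tool_rot: [0.6, 0.8, -0.0, -0.001]
ft_force: [-4.6, -3.0, 0.6]
grip_width: 0.0004
grip_force: 2.3
```

{"fn": "jog_arm", "kwargs": {
  "deltas": {"steps":[[0, 0.001, 0, 0], [0, 0.001, 0, 0], [0, 0.001, 0, 0], [0, 0, 0, 0], [0, 0, 0, 0]]}
}}

```text
time: 14.1
position: [0.5852, -0.1444, 0.0383]
tool_rot: [0.6, 0.8, -0.002, -0.003]
ft_force: [-9.1, -4.3, 3.9]
grip_width: 0.0001
grip_force: 5.0
```

```bash
python3 w.py
```

```text
t 14.1 p [ 0.5852 -0.1444  0.0383] F [-9.1 -4.3  3.9] yaw x 1.855 tilt [-0.008  0.001 -1.   ] q6 -0.71
near [ 0.0326 -0.13   -0.0507]
far [ 0.0323 -0.0204 -0.0515]
face [ 0.1122 -0.0742 -0.0059]
knob [ 0.1446 -0.0058 -0.0092]
```

Hard stop. One firmer push, then retract (back in -y, out, up) and check the knob by camera.

{"fn": "jog_arm", "kwargs": {
  "deltas": {"steps":[[0, 0.0015, 0, 0], [0, 0.0015, 0, 0], [0, 0, 0, 0], [0, 0, 0, 0]]}
}}

```text
time: 14.43
position: [0.5854, -0.1439, 0.0382]
tool_rot: [0.599, 0.8, -0.003, -0.006]
ft_force: [-14.2, -7.8, 7.0]
grip_width: 0.0002
grip_force: 7.8
```

{"fn": "jog_arm", "kwargs": {
  "deltas": {"steps":[[0, -0.008, 0, 0], [0, -0.012, 0, 0], [0.02, -0.01, 0, 0], [0.03, 0, 0, 0], [0.03, 0, -0.02, 0], [0.03, 0, -0.03, 0], [0.03, -0.02, -0.04, 0], [0.03, -0.03, -0.03, 0], [0.03, -0.03, 0, 0], [0.03, -0.03, 0, 0], [0, 0, 0, 0], [0, 0, 0, 0]]}
}}

```text
time: 15.43
position: [0.4059, 0.0293, 0.1434]
tool_rot: [0.6, 0.8, 0.001, -0.0]
ft_force: [1.0, 0.3, 0.9]
grip_width: 0.0004
grip_force: 0.0
```

```bash
python3 w.py;  python3 -c "
from h import *
snap('side','s4'); crop('s4',140,145,300,265,5,'c4')"
```

```text
t 15.4333 p [0.4059 0.0293 0.1434] F [1.  0.3 0.9] yaw x 1.8552 tilt [ 0.     0.001 -1.   ] q6 -0.49
near [-0.1846 -0.0063  0.0532]
far [-0.185   0.1033  0.0532]
face [-0.105   0.0492  0.0983]
knob [-0.0726  0.1176  0.0954]
```

View pics/c4.png

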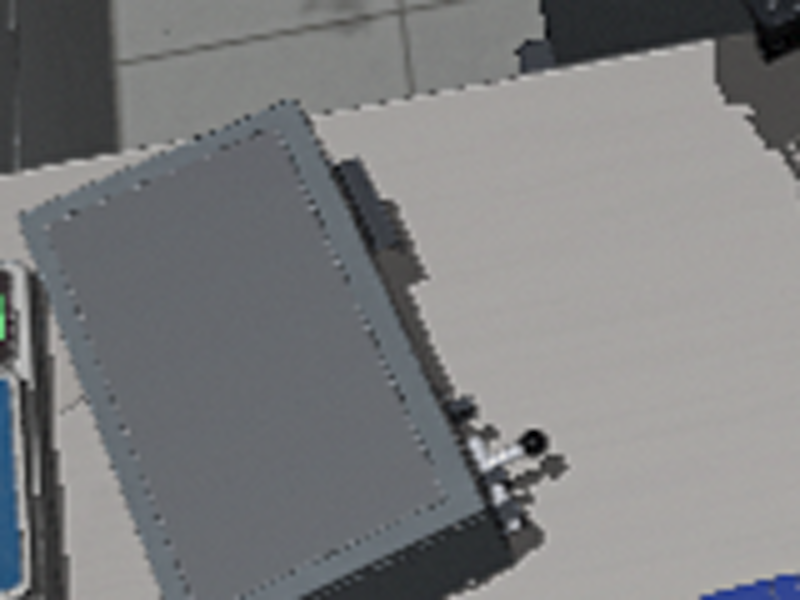

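The crop shows the knob at (534,441), with the rod reaching into the keeper and the hand clear.

```bash
python3 - <<'E'
from h import *
P=lambda a,b,z:atz('side0',140+(a+.5)/5-.5,145+(b+.5)/5-.5,z)
d=P(534,441,.048)-P(757,296,.048)
y=-1.288
print('knob move own x,y', d@[np.cos(y),np.sin(y),0], d@[-np.sin(y),np.cos(y),0])
E
```

```text
knob move own x,y 0.1425978435093021 0.01936913896154515
```

```bash
python3 - <<'E'
from h import *
P=lambda a,b,z:atz('side0',140+(a+.5)/5-.5,145+(b+.5)/5-.5,z)
for y in(-1.28,-1.288,-1.30):
    ey=[-np.sin(y),np.cos(y),0]
    print(y,[(P(*k,.048)-P(*g,.052))@ey for k,g in(((757,296),(707,290)),((534,441),(462,406)))], (P(534,441,.048)-P(757,296,.048))@ey)
E
```

```text
-1.28 [np.float64(0.014856884856486093), np.float64(0.03552597758906716)] 0.018227748572639986
-1.288 [np.float64(0.01467344616817031), np.float64(0.035322231988772324)] 0.01936913896154515
-1.3 [np.float64(0.014396531016756347), np.float64(0.03501237905757135)] 0.021078877454503167
```

{"fn": "jog_arm", "kwargs": {
  "deltas": {"steps":[[0, 0, -0.03, 0], [0, 0, 0, 0]]},
  "finger_gap": 0
}}

```text
time: 15.65
position: [0.4131, 0.0266, 0.176]
tool_rot: [0.601, 0.8, 0.003, 0.004]
ft_force: [1.1, 0.1, -0.0]
grip_width: 0.0002
grip_force: 0.0
```

```bash
python3 -c "
from h import *
crop('s4',215,215,265,265,10,'c5');a=cv2.imread('pics/c5.png')
crop('side0',260,185,310,235,10,'c6');b=cv2.imread('pics/c6.png');cv2.imwrite('pics/c56.png',cv2.resize(np.hstack([b,a]),(800,400)))"
```

```text
(no output)
```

View pics/c56.png

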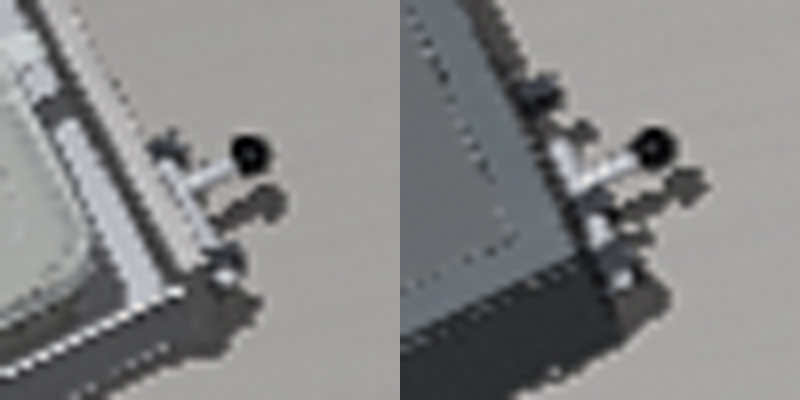

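Before (left), the stalk was near the first guide. Now (right) it is up against the far guide, about 20.6 mm of travel measured against the guides, and the rod end shows past the keeper strap. The hand is clear.

```bash
python3 -c "
from rig import robot
print(robot.hand_in())"
```

```text
the job is handed in; nothing more can be done
None
```

I handed in the job at about 15.7 s: both lids pressed onto their stops, the drawer pushed shut and flush, the bolt across to its stop (about 20.6 of 22 mm measured in the pictures), the hand clear, and no bystander touched as far as I can tell; the hand-in returned no verdict.

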